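# Unlock the spice basket deep in the pickling crock with the hook lifter and lift it out

## Robot

A 6-joint arm with a two-finger parallel gripper is mounted at the origin on a cart in front of the work surface, level with it; the furniture and walls round the work are solid. World frame = base frame: x ahead of the robot, y to its left, z up, the work surface at z = 0. Lengths are in m, angles in rad, forces in N, time in s.
With the tool pointing down it reaches from about 0.3 to 0.875 m from the base axis. Payload 6.4 kg.
Tool frame: the origin (TCP) lies between the finger pads; the fingertips stand 8 mm ahead of it and the grasp point (between the pads) lies 11 mm behind it (ctrl.finger_overhang is the distance from the TCP to the fingertips, in m); z points along the fingers, y is the line along which they close (so a half turn about z gives the same grasp; the last joint's range is limited). The gripper opens to 85 mm and grips with 20 to 120 N. Pads are 22 mm wide; open, the fingers measure 114 mm over their backs; the gripper's body (76 mm by 85 mm) begins 54 mm behind the grasp point. The pads swing forward as they close: fully open they stand 13 mm farther back than shut.
Start: joints at [1.088, 0.181, 1.607, -0, 1.354, -0.206], TCP at [0.157, 0.553, 0.239] pointing down, gripper open.
Joint ranges: [-2.99, 2.99], [-0.89, 2.07], [0.3, 2.58], [-1.14, 4.28], [0, 2.63], [-3.12, 3.12]. Speed limits (rad/s): [2.57, 2.57, 3.01, 3.14, 3.14, 3.14].

## Interface

Orientations are given as a unit quaternion [w, x, y, z].
In Python, from bench import ctrl, camera gives the robot as it stands.
- The arm moves only by the shell command python3 -m pendant 'ROWS' [OPENING]. ROWS is JSON, a list of rows, each a list of 6 numbers: the shift along the world's x, y, z normalised to -1 to 1, where 1 is 200 mm, then the turn, a rotation vector about the world's x, y, z normalised to -1 to 1, where 1 is pi/2 rad. In form: [[dx, dy, dz, rx, ry, rz], ...]. A call has exactly 10 rows; each row shifts and turns the commanded pose from where the row before left it; what a row does not reach is not made up. A row lasts 1/8 s, in which the tool goes at most 62.5 mm and 10.7 degrees, less where a joint would pass 70% of its speed; a pose out of reach is approached as far as the arm can. A call with a number of a shift or a turn outside -1 to 1 is refused whole. A call with a gripper value outside its range is refused whole. OPENING is the opening, from -1 (shut) to 1 (fully open), set as the call begins (- or left out, the last holds). The fingers move at their own pace and stop on an object; the grip force is fixed at half the most. Time passes only in rows, so rows that do not move let the fingers close, or fill a call up. It gives the time, the measured TCP pose, the force, the opening and the grip force at its end, in the units of the state.
- ctrl.get_obs(): the state, without advancing time (a new reading comes with each control period).
- camera(name): name is "scene" or "side" or "wrist"; returns a dict with "color" (384x512x3 uint8, blue, green, red), "fx", "fy", "cx", "cy" (pixels), "distortion" ([k1, k2, p1, p2, k3] as OpenCV has them; the pictures are not rectified), "xyz" and "rotation" of the camera in the world; the wrist camera has in their place "hand_eye" (4x4, takes a point from camera to tool coordinates, whose origin is the TCP and whose axes are the flange's). Camera axes: x right, y down, z forward; pixel columns grow to the right and rows downward; lengths in m; the calibration is good to about 2 mm. A picture is of the moment at which its call begins: read the wrist's pose just before it. There is no depth.
- ctrl.hand_in(): hands the job in; it is judged then, once.
The state is a dict: "time_s": time; "q": joint angles; "dq": joint speeds; "joint_efforts": joint torques, N m; "eef_pos": TCP position; "eef_rot": TCP orientation; "wrist_force": force on the tool from outside, world axes, zero at the start; "torque": the same for the moment, N m; "opening": opening from 0.0 (shut) to 1.0 (fully open); "grasp_force": force on a finger pad.
Only numpy, scipy, OpenCV 4.12 (cv2) and the standard library are available. Lean on these libraries where they do the work, as an engineer would, in place of code of your own. Each camera call takes 0.05 s, during which the arm holds its last target. There are 200 camera calls.

## Task

The pickling crock has been drained: use the two-pronged hook lifter from its stand to fetch the spice basket hanging down inside it. Hook the basket's handle, turn it gently anticlockwise (seen from above) until you feel it come up against its stops, without forcing it, then lift it straight out and set it down gently and upright on the floor of the milky bowl, not touching it with the fingers. Hang the lifter back on its stand, and leave the crock, the bowl and the other things where they are.

Things in the scene. Friction and masses are not known exactly. Their poses are not given: they have to be found in the camera images.
- crock: Cream and brown stoneware crock, fixed, 150 mm tall, 120 across (129 at the rim, 161 over two small lug handles), open at the top with a straight round bore of 100; inner floor 10 above the bench. Origin: centre of its underside, z up.
- crock_ledge (a point): On the crock's axis, 40 mm above the bench: top of the ledge of a steel ring in the bore (clear hole 80). The basket's three ears rest on it, under three tabs with 4 of play, so a straight pull is blocked. The tabs and stops take 25 N at most, no more. Axes as the crock's.
- crock_lock (a point): On the crock's axis, 48 mm up, underside of the 5 thick tabs. The ring's angle is not measured: turned about +z (anticlockwise from above) by some 20 to 70 degrees the basket's ears leave the tabs, enter open gaps and meet rigid stops. At the stops, or up to 4 degrees before them, it lifts straight out.
- basket: Steel spice basket, 0.15 to 0.3 kg: closed perforated drum 72 mm across, 26 high, three flat ears (radius 46, 11 wide, 20 to 24 above the underside), rigid arch handle on top. Hangs upright in the crock, underside 20 above the bench, on the crock's axis within 1. Origin: centre of its underside; z up, y along the handle's bar.
- basket_bar (a point): Middle of the handle's level bar of 5 mm round wire, bar centre 58 above the basket's origin, straight for 42 along the basket's y, 45 clear between its two legs, 29 clear between bar and drum; axes as the basket's.
- lifter: Hook lifter, 178 mm tall, 0.16 kg, hanging upright on its stand: two J hooks of 5 wire at y = -15 and +15, joined by a crossbar at z = 40, on a 6 rod; at the top a flat dark wooden grip 28 (x) by 18 (y), z = 100 to 178, with a steel collar 24 across under it, z = 96 to 100. Origin: on the rod's axis, level with the lowest point of the hooks; z up.
- lifter_hook (a point): Bottom of the trough of the hooks, midway between them, 5 mm above the lifter's origin; axes as the lifter's. The hooks open upward: shanks at x = -6.5, free tips at x = +6.5 (wire centres; tip tops 9.5 above this point), trough 8 wide. They go under a bar by moving towards the lifter's +x; the bar then lies along its y, with about 5 degrees of play.
- lifter_grip (a point): Centre of the lifter's wooden grip, 139 mm above the lifter's origin; it can be taken from above with the fingers on the two faces 18 apart (along the lifter's y); axes as the lifter's.
- stand: Dark steel stand of the lifter, fixed, 129 mm high: round foot 90 across, post 46 to the -y side of the rod, on top a flat fork of two tines, slot 9 wide, open towards the stand's +y. Origin: on the bench under the rod's place; z up.
- stand_seat (a point): Rod's place in the fork, 125 mm above the bench: the collar's underside rests here on the tines, kept in by 4 high lips at the tine ends and towards the post. To leave, the lifter is raised 8 or more, then goes out 40 along the stand's +y; it comes back the same way. Axes as the stand's.
- bowl: Milky translucent plastic bowl, loose, 0.25 kg, 165 mm across the rim, 55 high, flat inner floor about 110 across, 3 above the bench. Origin: centre of its underside, z up.
- cup: White porcelain cup, loose, 88 by 110 by 61 mm, a bystander behind the work; origin under its centre.
- crock_lid: The crock's brown stoneware lid, loose, 121 mm across, 41 high with its knob, lying behind the work, a bystander; origin: centre of its underside.

How it is judged:
By the outcome, as a careful person would: the job done as asked, in the order asked, and still so for the second after the job is handed in, with the robot touching nothing.
It also fails if it takes over 72 s, if anything falls off the work surface, if the arm or the gripper's body presses on something with over 40 N, if the wrist force passes 120 N, or if a joint passes its speed limit or range.

## Working session

There is one attempt and no reset: what is moved stays moved. The work goes in short steps, Python scripts to look and compute and a shell command to move; the robot and the scene stay as the last step left them, time stands still between calls to the robot, and variables do not carry over. Pictures are saved under pics/ and viewed, at most 10 in all, crops included, and the job is handed in when it is done.

```bash
ls; mkdir -p pics
python3 - <<'E'
from bench import ctrl,camera
import cv2,numpy as np
o=ctrl.get_obs();print({k:np.round(v,3) for k,v in o.items()})
a=[]
for n in("scene","side"):
    c=camera(n);cv2.imwrite(f"pics/{n}0.png",c["color"]);np.save(f"pics/{n}0.npy",c,allow_pickle=True)
    print(n,c["fx"],c["cx"],c["cy"],np.round(c["distortion"],3),np.round(c["xyz"],3),np.round(c["rotation"],3).tolist())
c=camera("wrist");cv2.imwrite("pics/wrist0.png",c["color"]);print(c["fx"],np.round(c["hand_eye"],4).tolist(),c["distortion"])
E
```

```text
pics
{'time_s': np.float64(0.0), 'q': array([ 1.088,  0.182,  1.608, -0.   ,  1.354, -0.206]), 'dq': array([-0.   ,  0.   , -0.001, -0.001,  0.001, -0.   ]), 'joint_efforts': array([-1.0000e-03, -4.4488e+01, -3.5133e+01, -0.0000e+00,  9.0000e-03,
        0.0000e+00]), 'eef_pos': array([0.157, 0.553, 0.238]), 'eef_rot': array([-0.   ,  0.138,  0.99 , -0.001]), 'wrist_force': array([-0.849,  0.114,  0.095]), 'torque': array([-0.037,  0.016, -0.052]), 'grasp_force': np.float64(0.0), 'opening': np.float64(1.003)}
scene 358.2512614015432 253.58761937385907 193.29639273505504 [-0.106  0.     0.     0.     0.   ] [-0.063  0.759  0.958] [0.142, -0.305, 0.86, -0.385]
side 378.86501461092206 255.549865114403 191.72824678995258 [-0.049  0.     0.     0.     0.   ] [0.331 0.587 1.172] [0.048, -0.162, 0.952, -0.256]
331.1489570985692 [[0.0007, -0.9614, -0.2751, 0.0713], [1.0, 0.0008, -0.0003, -0.0001], [0.0005, -0.2751, 0.9614, -0.1344], [0.0, 0.0, 0.0, 1.0]] [-0.09600165  0.          0.          0.          0.        ]
```

View pics/scene0.png

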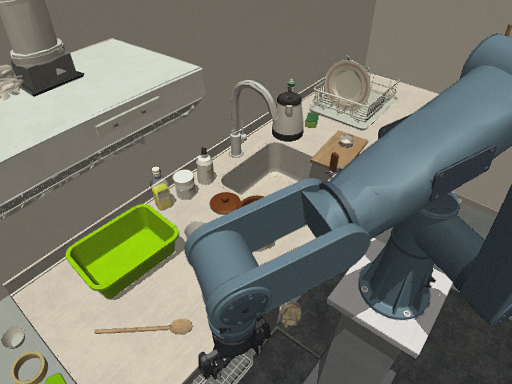

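View pics/side0.png

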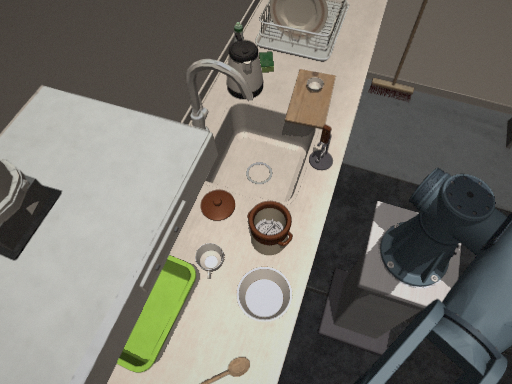

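The side view shows the lifter on its stand at about (324,145), the crock at (270,223), the bowl at (264,293), the lid at (218,205) and the cup at (210,259). The arm hides most of the scene view. Next I'll measure positions from the side view and look at an enlarged crop.

```bash
cat > h.py <<'E'
import numpy as np,cv2
from scipy.spatial.transform import Rotation as R
from bench import ctrl,camera
def rot(q): return R.from_quat(np.roll(q,-1))
def shot(name):
    o=ctrl.get_obs(); c=camera(name)
    c["K"]=np.array([[c["fx"],0,c["cx"]],[0,c["fy"],c["cy"]],[0,0,1]]); c["d"]=np.array(c["distortion"])
    if name=="wrist":
        T=np.eye(4);T[:3,:3]=rot(o["eef_rot"]).as_matrix();T[:3,3]=o["eef_pos"]
        W=T@np.array(c["hand_eye"]);c["Rm"],c["p"]=W[:3,:3],W[:3,3]
    else: c["Rm"],c["p"]=rot(c["rotation"]).as_matrix(),np.array(c["xyz"])
    return c
def cast(c,px,z):
    u=cv2.undistortPoints(np.array(px,float).reshape(-1,1,2),c["K"],c["d"]).reshape(-1,2)
    r=np.c_[u,np.ones(len(u))]@c["Rm"].T
    return c["p"]+r*((z-c["p"][2])/r[:,2])[:,None]
def proj(c,P):
    rv=cv2.Rodrigues(c["Rm"].T)[0]
    return cv2.projectPoints(np.array(P,float).reshape(-1,1,3),rv,-c["Rm"].T@c["p"],c["K"],c["d"])[0].reshape(-1,2)
def circ(P):
    P=np.asarray(P);s=np.linalg.lstsq(np.c_[2*P[:,:2],np.ones(len(P))],(P[:,:2]**2).sum(1),rcond=None)[0]
    return s[:2],np.sqrt(s[2]+s[:2]@s[:2])
E
python3 - <<'E'
from h import *
c=shot("side")
print("crock rim",cast(c,[[270,223]],.15)[0],"bowl",cast(c,[[264,291]],.055)[0],"foot",cast(c,[[321,160]],.005)[0],"grip",cast(c,[[326,135]],.168)[0], "lid",cast(c,[[218,205]],.01)[0],"cup",cast(c,[[210,259]],.03)[0])
im=c["color"];a=cv2.resize(im[115:180,290:355],None,fx=6,fy=6,interpolation=cv2.INTER_CUBIC);b=cv2.resize(im[190:255,235:300],None,fx=6,fy=6,interpolation=cv2.INTER_CUBIC)
cv2.imwrite("pics/crop1.png",np.hstack([a,b]))
E
```

```text
crock rim [0.4614333  0.11668823 0.15      ] bowl [0.4200687  0.29070379 0.055     ] foot [ 0.38119848 -0.26018989  0.005     ] grip [ 0.38378336 -0.24691127  0.168     ] lid [0.67212047 0.04596397 0.01      ] cup [0.61667713 0.24379509 0.03      ]
```

View pics/crop1.png

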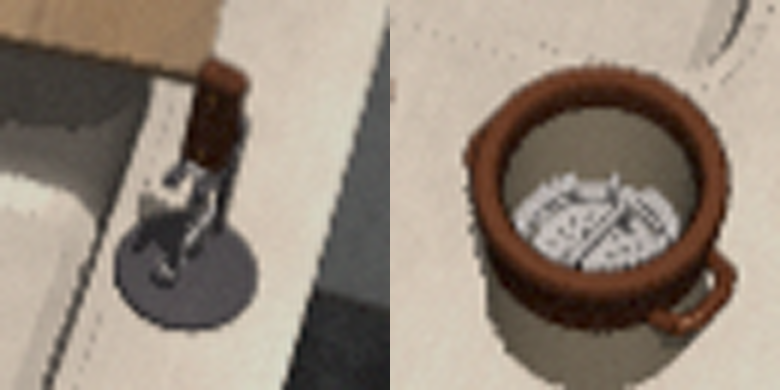

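The crop shows the grip on top at crop (218,110). The post is on the robot side of the rod. The handle bar runs from about crop (575,265) to (630,205). Next I'll hover the wrist camera over the crock on the way to the stand.

```bash
python3 -m pendant '[[0.187,-0.228,0.03,0,0,0],[0.187,-0.228,0.03,0,0,0],[0.187,-0.228,0.03,0,0,0],[0.187,-0.228,0.03,0,0,0],[0.187,-0.228,0.03,0,0,0],[0.187,-0.228,0.03,0,0,0],[0.187,-0.228,0.03,0,0,0],[0.187,-0.228,0.03,0,0,0],[0.187,-0.228,0.03,0,0,0],[0.187,-0.228,0.03,0,0,0]]'
python3 - <<'E'
from h import *
c=shot("wrist");o=ctrl.get_obs();print(o["eef_pos"],o["q"],o["dq"],c["p"])
cv2.imwrite("pics/w1.png",c["color"])
s=shot("scene");cv2.imwrite("pics/s1.png",s["color"])
d=shot("side");b=cast(d,[[265.8,234.2],[275,224.2]],.078);print("bar",b)
print("crock px",proj(c,[[.461,.117,.15],[.461,.117,.04]]))
print("stand px",proj(s,[[.381,-.26,.0],[.384,-.247,.168]]),"crock",proj(s,[.461,.117,.15]))
E
```

```text
time_s: 1.45
eef_pos: [0.532, 0.0954, 0.2995]
eef_rot: [0.0, 0.138, 0.99, 0.0]
wrist_force: [0.9, 0.3, 0.2]
opening: 0.995
grasp_force: 0.0
[0.53617761 0.08972589 0.30012358] [-0.05049678  0.0621363   1.61521788 -0.00363996  1.46016626 -1.33966351] [ 0.06878997 -0.04572166  0.06757382  0.01428971  0.00349899  0.13179568] [0.46341007 0.11477385 0.43381556]
bar [[0.47083168 0.12473856 0.078     ]
 [0.45423834 0.08232713 0.078     ]]
crock px [[261.59958704  92.38493922]
 [261.09838547  93.39565088]]
stand px [[330.4926617  194.52169591]
 [334.00452569 162.12721854]] crock [[255.9209236  210.26276077]]
```

View pics/w1.png

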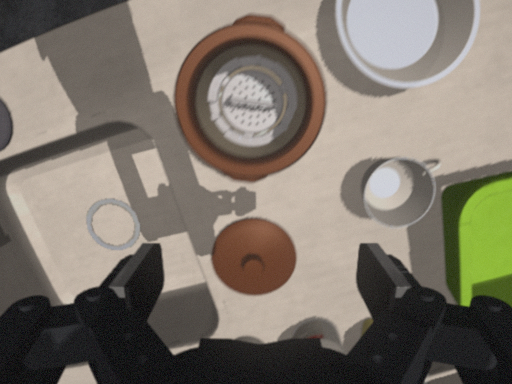

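The wrist view shows the crock rim centred near (251,100), the basket with its bar roughly along row 103, the cup at (398,190) and the lid at (253,256). I'll measure the rim and enlarge the inside.

Run:
```python
from h import *
c=shot("wrist");o=ctrl.get_obs();print(o["eef_pos"],np.abs(o["dq"]).max())
im=c["color"];np.save("pics/w2.npy",{k:c[k] for k in("color","K","d","Rm","p")},allow_pickle=True)
hsv=cv2.cvtColor(im,cv2.COLOR_BGR2HSV)
m=((hsv[...,0]<15)&(hsv[...,1]>110)).astype(np.uint8)
n,l,st,ce=cv2.connectedComponentsWithStats(m)
for i in range(1,n):
    if st[i,4]>800: print(st[i],ce[i])
i=max((i for i in range(1,n) if ce[i][1]<150),key=lambda i:st[i,4])
cs,_=cv2.findContours((l==i).astype(np.uint8),cv2.RETR_CCOMP,cv2.CHAIN_APPROX_NONE)
for k in sorted(cs,key=len)[-2:]:
    P=cast(c,k.reshape(-1,2),.15);print(len(k),circ(P))
a=cv2.resize(im[30:170,180:320],None,fx=4.2,fy=4.2,interpolation=cv2.INTER_CUBIC);a=cv2.convertScaleAbs(a,alpha=1.3);cv2.imwrite("pics/w2c.png",a)
```

```text
[0.53120585 0.09631646 0.29874018] 0.04358695347113039
[ 177   12  150  167 6351] [250.9044245   93.60415683]
[ 214  218   84   75 4902] [255.34026928 255.01366789]
441 (array([0.46457138, 0.10697086]), np.float64(0.06326640183718783))
510 (array([0.46481219, 0.1072232 ]), np.float64(0.05152215316631009))
```

View pics/w2c.png

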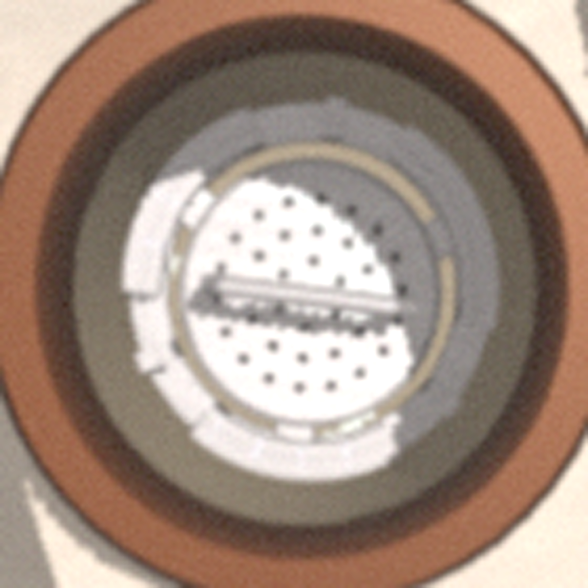

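Rim fit: crock axis at (0.4647, 0.1070), with inner radius 51.5 mm as expected. I'll unwrap the ring by world angle from this picture and move on to look at the stand.

```bash
python3 -m pendant '[[-0.04,-0.153,0,0,0,0],[-0.04,-0.153,0,0,0,0],[-0.04,-0.153,0,0,0,0],[-0.04,-0.153,0,0,0,0],[-0.04,-0.153,0,0,0,0],[-0.04,-0.153,0,0,0,0],[-0.04,-0.153,0,0,0,0],[-0.04,-0.153,0,0,0,0],[-0.04,-0.153,0,0,0,0],[-0.04,-0.153,0,0,0,0]]'
python3 - <<'E'
from h import *
c=np.load("pics/w2.npy",allow_pickle=True).item()
b=cast(c,[[231.2,97.9],[278.8,103.3]],.078);d=b[0]-b[1];print("bar",b,np.hypot(*d[:2]),"mid",b.mean(0),"angle",np.degrees(np.arctan2(d[1],d[0])))
th=np.radians(np.arange(0,360,.5));r=np.linspace(.034,.054,120)
T,Rr=np.meshgrid(th,r[::-1])
P=np.stack([.4647+Rr*np.cos(T),.107+Rr*np.sin(T),np.full_like(T,.05)],-1)
q=proj(c,P).reshape(*T.shape,2).astype(np.float32)
pol=cv2.remap(c["color"],q[...,0],q[...,1],cv2.INTER_CUBIC)
pol=cv2.resize(pol,(720,240))
pol=cv2.createCLAHE(3,(1,8)).apply(cv2.cvtColor(pol,cv2.COLOR_BGR2GRAY));pol=cv2.cvtColor(pol,cv2.COLOR_GRAY2BGR)
for a in range(0,360,20): cv2.putText(pol,str(a),(a*2,10),0,.35,(0,0,255),1);cv2.line(pol,(a*2,12),(a*2,20),(0,0,255),1)
w=shot("wrist");np.save("pics/w3.npy",{k:w[k] for k in("color","K","d","Rm","p")},allow_pickle=True)
print(w["p"]);g=proj(w,[.384,-.25,.16])[0];print(g)
x,y=np.clip(g-[90,70],0,[330,240]).astype(int);print(x,y)
a=cv2.resize(w["color"][y:y+85+50,x:x+180],(720,540)[:2] if False else (480,360),interpolation=cv2.INTER_CUBIC)
can=np.zeros((600,720,3),np.uint8);can[:240]=pol;can[240:,:480]=a;can[240:240+180,480:]=cv2.resize(w["color"],(240,180));cv2.imwrite("pics/c3.png",can)
E
```

```text
time_s: 2.9
eef_pos: [0.4508, -0.2078, 0.2991]
eef_rot: [-0.0, 0.137, 0.991, 0.0]
wrist_force: [0.6, -0.8, 0.7]
opening: 1.003
grasp_force: 0.0
bar [[0.45719211 0.0852074  0.078     ]
 [0.47627345 0.13139212 0.078     ]] 0.04997125261873733 mid [0.46673278 0.10829976 0.078     ] angle -112.4481017620805
[ 0.38212248 -0.18865621  0.43350949]
[188.0086546 119.6447304]
98 49
```

View pics/c3.png

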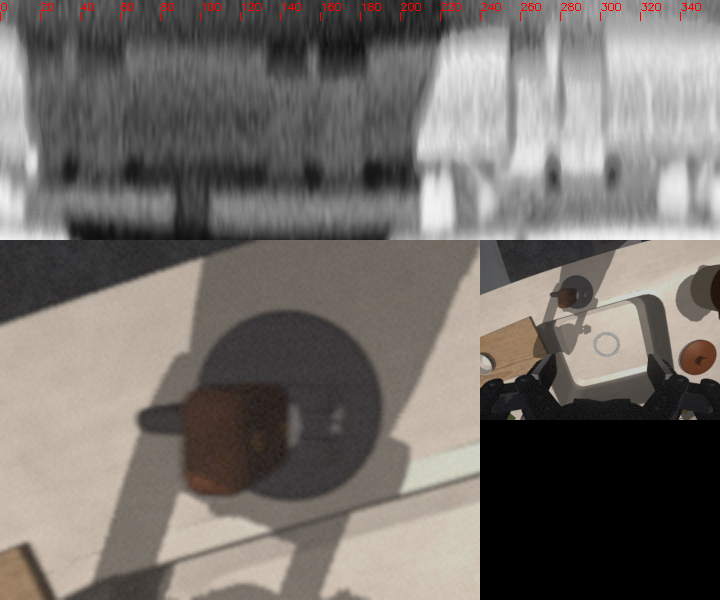

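The polar strip shows gaps next to stops at about 133–155°, 253–273° and 12–35°. The ears sit at about 97°, 217° and 337°, so I expect a turn of about 50°. The grip's 28 mm side runs vertically in the wrist image and the post is to the left (world −y). Next I'll move the tool over the lifter and look closer.

```bash
python3 -m pendant '[[-0.05,-0.03,-0.03,0,0,0],[-0.05,-0.03,-0.03,0,0,0],[-0.05,-0.03,-0.03,0,0,0],[-0.05,-0.03,-0.03,0,0,0],[-0.05,-0.03,-0.03,0,0,0],[-0.04,-0.02,-0.02,0,0,0],[-0.04,-0.02,-0.02,0,0,0],[-0.02,-0.01,-0.01,0,0,0],[0,0,0,0,0,0],[0,0,0,0,0,0]]'
python3 - <<'E'
from h import *
w=shot("wrist");np.save("pics/w4.npy",{k:w[k] for k in("color","K","d","Rm","p")},allow_pickle=True)
g=proj(w,[.384,-.25,.16])[0];print(g,w["p"],ctrl.get_obs()["eef_pos"])
x,y=np.clip(g-[75,80],0,[362,224]).astype(int);print(x,y)
cv2.imwrite("pics/c4.png",cv2.convertScaleAbs(cv2.resize(w["color"][y:y+150,x:x+150],(600,600),interpolation=cv2.INTER_CUBIC),alpha=1.6))
E
```

```text
time_s: 4.2
eef_pos: [0.3814, -0.2489, 0.2595]
eef_rot: [0.0, 0.138, 0.99, -0.0]
wrist_force: [1.4, 0.1, 0.5]
opening: 0.999
grasp_force: 0.0
[259.52508123 199.34418455] [ 0.31268259 -0.22949977  0.39385375] [ 0.38139798 -0.2488521   0.25948477]
184 119
```

View pics/c4.png

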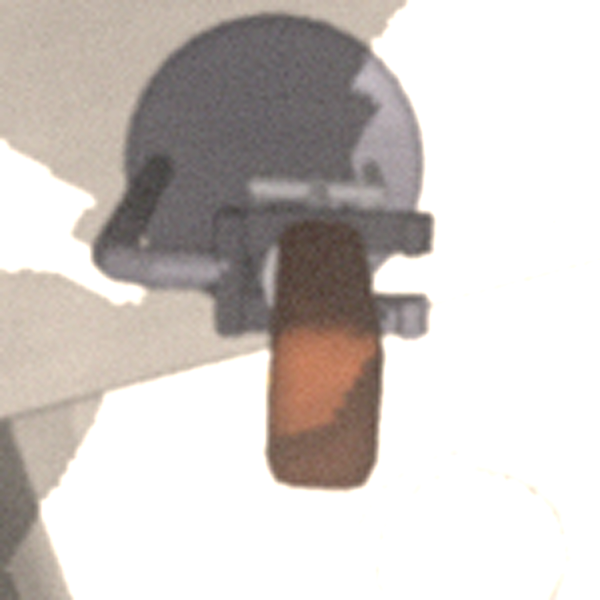

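The close view shows the grip's top face at crop (275–380, 325–485), the fork tines pointing right with the slot at (400,268), and the crossbar at (255–378,188). I still need to know which way the hooks face, so I'll work out the axes and stretch that area.

Run:
```python
from h import *
w=np.load("pics/w4.npy",allow_pickle=True).item()
f=lambda p:np.array(p,float)/4+[184,119]
def ang(a,b): d=b-a;return np.degrees(np.arctan2(d[1],d[0]))
t=cast(w,f([[275,325],[380,322],[268,480],[378,480]]),.207)
print("top",t[:,:2].round(4).tolist(),t.mean(0),"left edge",ang(t[2],t[0]),"right",ang(t[3],t[1]),"sizes",np.linalg.norm(t[0]-t[1]),np.linalg.norm(t[0]-t[2]))
k=cast(w,f([[215,212],[430,214],[215,335],[430,330]]),.127)
print("tines",ang(k[0],k[1]),ang(k[2],k[3]),k.mean(0), k[:,:2].round(4).tolist())
x=cast(w,f([[250,188],[384,188]]),.069);print("crossbar",ang(*x),np.linalg.norm(x[1]-x[0]),x.mean(0))
c=t.mean(0)[:2];a=np.radians(74);Y=np.array([np.cos(a),np.sin(a)]);X=np.array([Y[1],-Y[0]])
for s in(1,-1):
  for nm,xx,zz in(("shank top",-6.5,.066),("shank low",-6.5,.04),("bottom",0,.0315),("tip top",6.5,.0435)):
    print(s,nm,[ ((proj(w,np.r_[c+s*X*xx/1e3+Y*yy/1e3,zz])[0]-[244,132])*12).round().tolist() for yy in(-15,15)])
im=w["color"][132:174,244:296].astype(float);im=np.clip((im-30)*2.3,0,255).astype(np.uint8)
cv2.imwrite("pics/c5.png",cv2.resize(im,None,fx=12,fy=12,interpolation=cv2.INTER_CUBIC))
```

```text
top [[0.3691, -0.2499], [0.3729, -0.2348], [0.3928, -0.2579], [0.3974, -0.2416]] [ 0.38307352 -0.24605751  0.207     ] left edge 161.3717561580365 right 164.46824009201129 sizes 0.01555014608975177 0.02503049390989823
tines 73.65684203389131 75.59227181721323 [ 0.38512708 -0.24592312  0.127     ] [[0.3664, -0.2637], [0.3789, -0.2211], [0.392, -0.2715], [0.4033, -0.2273]]
crossbar 74.2021203195659 0.0335150880936833 [ 0.37911506 -0.24485327  0.069     ]
1 shank top [[51.0, 372.0], [409.0, 374.0]]
1 shank low [[61.0, 316.0], [394.0, 317.0]]
1 bottom [[64.0, 368.0], [388.0, 369.0]]
1 tip top [[61.0, 465.0], [393.0, 466.0]]
-1 shank top [[52.0, 523.0], [406.0, 524.0]]
-1 shank low [[62.0, 456.0], [391.0, 458.0]]
-1 bottom [[64.0, 368.0], [388.0, 369.0]]
-1 tip top [[60.0, 323.0], [395.0, 324.0]]
```

View pics/c5.png

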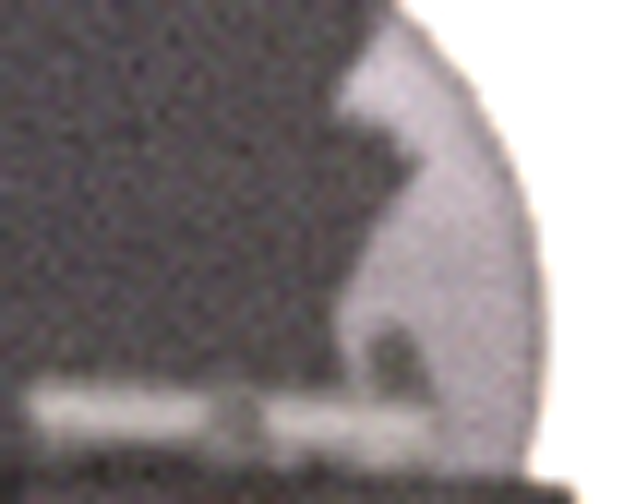

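The tines run at 74.5°, the lifter's y at 74.2° and the tool's y at 74.1°, so they are aligned. The crossbar lies on the −x side of the rod, which suggests the tips face world +x. I'll check that against the side crop.

Run:
```python
from h import *
d=shot("side")
c=np.array([.3845,-.246]);a=np.radians(74.2);Y=np.array([np.cos(a),np.sin(a)]);X=np.array([Y[1],-Y[0]])
print("rod",[((proj(d,np.r_[c,z])[0]-[290,115])*6).round().tolist() for z in(.207,.129,.07)])
for s in(1,-1):
  for nm,xx,zz in(("shank top",-6.5,.066),("shank low",-6.5,.036),("bottom",0,.0315),("tip top",6.5,.0425)):
    print(s,nm,[ ((proj(d,np.r_[c+s*X*xx/1e3+Y*yy/1e3,zz])[0]-[290,115])*6).round().tolist() for yy in(-15,15)])
x=cv2.imread("pics/side0.png")[140:166,306:332].max(2);print("\n".join(" ".join("%3d"%v for v in r) for r in x))
```

```text
rod [[225.0, 76.0], [204.0, 164.0], [190.0, 224.0]]
1 shank top [[211.0, 217.0], [186.0, 250.0]]
1 shank low [[204.0, 246.0], [179.0, 279.0]]
1 bottom [[193.0, 245.0], [169.0, 278.0]]
1 tip top [[187.0, 230.0], [162.0, 263.0]]
-1 shank top [[192.0, 207.0], [167.0, 240.0]]
-1 shank low [[185.0, 236.0], [160.0, 269.0]]
-1 bottom [[193.0, 245.0], [169.0, 278.0]]
-1 tip top [[205.0, 240.0], [180.0, 273.0]]
 84  83  79  72  68  67 163 195 195 197 198 198 201 193  72  35  41  67  42  36  37  38  44  79 155 208
 82  84  75  74  64  72 187 196 197 184 200 201 202 178  54  57  40  55  38  31  41  42  53  75 174 210
 85  85  79  70  60 110 194 195 195 193 200 201 170 123  65 130 111  49  45  37  43  40  57  85 197 211
 82  76  73  68  65 164 193 196 194 199 200 176 122  77  86 119 138 136  76  47  49  61  50 101 207 210
 83  79  70  61  87 190 194 192 183 199 196 125  66  86  89 171 130 109  74  67  61  48  63 153 206 209
 83  75  70  56 112 195 193 192 148 197 195  86  55  83 179 198 105  70  75  80  63  28  75 171 208 212
 85  77  61  60 157 193 195 192 177 197 197 169 138 144 202 197  71  8
[... 1309 characters left out ...]
  78  79  79  85 133  47  57  89  79  80  82  80  79  80  84  78  77  82  77
195 198 191  59  82  81  79  82  81  58  82 114 111  71  80  84  81  83  81  82  82  81  83  80  81  78
194 197 192  48  75  77  79  80  83  46  59  61  80  67  82  81  82  82  81  81  81  77  77  79  78  77
196 193 197  71  70  81  79  82  81  76  42  47  50  78  85  79  81  82  83  81  81  81  77  80  81  80
197 197 200 179  57  79  82  81  83  83  75  75  76  84  83  80  84  83  81  80  81  80  81  78  82  80
200 198 199 198 100  70  76  84  80  86  82  83  83  86  83  81  83  84  84  80  82  83  83  80  79  90
197 197 197 200 180  73  74  81  83  80  87  84  84  84  84  81  78  81  83  81  83  81  83  80  83 113
```

The side view confirms it: the tips point to world +x, so lifter x is at about −16°. Now I'll descend onto the grip and close.

```bash
python3 -m pendant '[[0.002,0.002,-0.06,0,0,0],[0.002,0.002,-0.06,0,0,0],[0.002,0.002,-0.06,0,0,0],[0.002,0.002,-0.06,0,0,0],[0.002,0.002,-0.06,0,0,0],[0.002,0.002,-0.06,0,0,0],[0.001,0.002,-0.06,0,0,0],[0,0.001,-0.05,0,0,0],[0,0,-0.03,0,0,0],[0,0,0,0,0,0]]' && python3 -m pendant '[[0,0,0,0,0,0],[0,0,0,0,0,0],[0,0,0,0,0,0],[0,0,0,0,0,0],[0,0,0,0,0,0],[0,0,0,0,0,0],[0,0,0,0,0,0],[0,0,0,0,0,0],[0,0,0,0,0,0],[0,0,0,0,0,0]]' -1
```

```text
time_s: 5.55
eef_pos: [0.3836, -0.2457, 0.1589]
eef_rot: [-0.0, 0.138, 0.99, 0.0]
wrist_force: [-0.1, 0.5, -0.0]
opening: 1.001
grasp_force: 0.0
time_s: 6.8
eef_pos: [0.3839, -0.2461, 0.1596]
eef_rot: [0.0, 0.138, 0.99, -0.0]
wrist_force: [-0.7, -0.1, 5.6]
opening: 0.201
grasp_force: 59.0
```

```bash
python3 -m pendant '[[0,0,0.03,0,0,0],[0,0,0.03,0,0,0],[0,0,0.005,0,0,0],[0.011,0.039,0,0,0,0],[0.011,0.039,0,0,0,0],[0.011,0.039,0,0,0,0],[0.011,0.039,0,0,0,0],[0.011,0.039,0,0,0,0],[0.011,0.039,0.02,0,0,0],[0.011,0.039,0.05,0,0,0]]'
```

```text
time_s: 8.05
eef_pos: [0.399, -0.1905, 0.1864]
eef_rot: [-0.0, 0.138, 0.99, 0.0]
wrist_force: [-1.1, 0.2, -2.0]
opening: 0.202
grasp_force: 58.5
```

```bash
python3 -m pendant '[[0,0,0.25,0,0,0],[0,0,0.25,0,0,0],[0.032,0.19,0.06,0,0,-0.0105],[0.032,0.19,0.01,0,0,-0.0105],[0.032,0.19,0,0,0,-0.0105],[0.032,0.19,0,0,0,-0.0105],[0.032,0.19,0,0,0,-0.0105],[0.032,0.19,0,0,0,-0.0105],[0.032,0.19,0,0,0,-0.0105],[0.032,0.19,0,0,0,0]]'
python3 - <<'E'
from h import *
o=ctrl.get_obs();m=rot(o["eef_rot"]).as_matrix();print("tool y deg",np.degrees(np.arctan2(m[1,1],m[0,1])),m[2].round(3))
B=np.array([.4657,.1077]);a=np.radians(67.6);X=np.array([np.sin(a),-np.cos(a)])
print("to entry (norm)",((B-.017*X-o["eef_pos"][:2])/.2).round(4),"X",X)
E
```

```text
time_s: 9.3
eef_pos: [0.4504, 0.1143, 0.3013]
eef_rot: [0.001, 0.195, 0.981, 0.0]
wrist_force: [1.2, 0.9, -1.9]
opening: 0.202
grasp_force: 59.4
tool y deg 67.51853962732845 [-0.001  0.    -1.   ]
to entry (norm) [-0.0022 -0.0005] X [ 0.92454603 -0.38107038]
```

```bash
python3 -m pendant '[[0,0,-0.08,0,0,0],[0,0,-0.08,0,0,0],[0,0,-0.08,0,0,0],[0,0,-0.08,0,0,0],[0,0,-0.08,0,0,0],[0,0,-0.07,0,0,0],[0,0,-0.06,0,0,0],[0,0,-0.03,0,0,0],[0,0,-0.02,0,0,0],[0,0,0,0,0,0]]'
```

```text
time_s: 10.55
eef_pos: [0.4504, 0.1128, 0.1843]
eef_rot: [0.0, 0.195, 0.981, 0.0]
wrist_force: [1.2, -0.2, -1.6]
opening: 0.205
grasp_force: 59.6
```

```bash
python3 -m pendant '[[0.0096,-0.0038,0,0,0,0],[0.0096,-0.0038,0,0,0,0],[0.0096,-0.0038,0,0,0,0],[0.0096,-0.0038,0,0,0,0],[0.0096,-0.0038,0,0,0,0],[0.0096,-0.0038,0,0,0,0],[0.0096,-0.0038,0,0,0,0],[0.0096,-0.0038,0,0,0,0],[0,0,0,0,0,0],[0,0,0,0,0,0]]'
python3 - <<'E'
from h import *
w=shot("wrist");o=ctrl.get_obs();print(o["wrist_force"],o["torque"],o["eef_pos"])
g=proj(w,[.4657,.1077,.078])[0];print(g)
x,y=np.clip(g-[70,60],0,[372,264]).astype(int);print(x,y)
cv2.imwrite("pics/c6.png",cv2.convertScaleAbs(cv2.resize(w["color"][y:y+120,x:x+140],(700,600),interpolation=cv2.INTER_CUBIC),alpha=1.4))
np.save("pics/w6.npy",{k:w[k] for k in("color","K","d","Rm","p")},allow_pickle=True)
E
```

```text
time_s: 11.8
eef_pos: [0.4657, 0.1067, 0.1843]
eef_rot: [-0.0, 0.195, 0.981, -0.0]
wrist_force: [-0.2, -0.0, -2.3]
opening: 0.202
grasp_force: 59.6
[ 0.26219976  0.62782125 -1.64733768] [ 0.03910664  0.04422426 -0.01536016] [0.46563049 0.10666367 0.18427442]
[261.48295717 192.6576124 ]
191 132
```

View pics/c6.png

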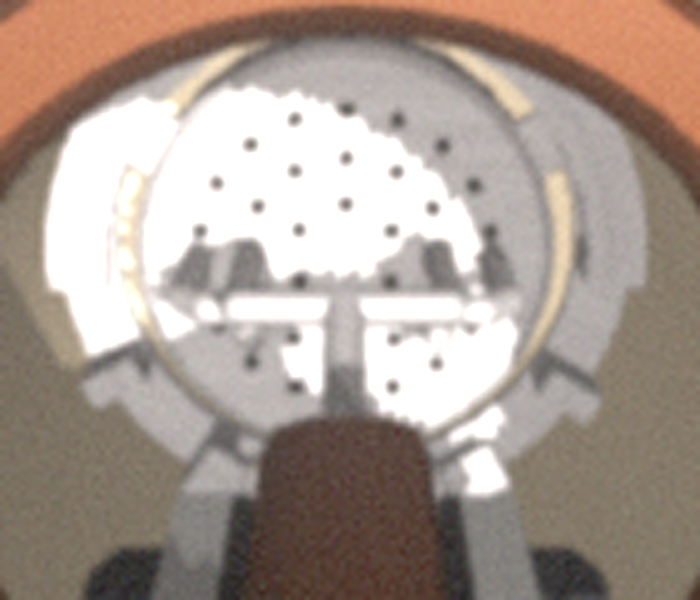

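The view shows the crossbar at crop (230–460,307) parallel to the basket bar. The hooks at 245 and 440 are evenly spaced between the handle legs at 190 and 495, and there is no contact force. Now I'll raise a little to test that the bar is in the trough and not on the tips.

```bash
python3 -m pendant '[[0,0,0.01,0,0,0],[0,0,0.01,0,0,0],[0,0,0.01,0,0,0],[0,0,0.01,0,0,0],[0,0,0.008,0,0,0],[0,0,0,0,0,0],[0,0,0,0,0,0],[0,0,0,0,0,0],[0,0,0,0,0,0],[0,0,0,0,0,0]]'
```

```text
time_s: 13.1
eef_pos: [0.4657, 0.1067, 0.1939]
eef_rot: [-0.0, 0.195, 0.981, 0.0]
wrist_force: [0.0, 0.1, -1.2]
opening: 0.206
grasp_force: 59.7
```

```bash
python3 -m pendant '[[0,0,0.01,0,0,0],[0,0,0.01,0,0,0],[0,0,0.01,0,0,0],[0,0,0,0,0,0.011],[0,0,0,0,0,0.011],[0,0,0,0,0,0.011],[0,0,0,0,0,0.011],[0,0,0,0,0,0.011],[0,0,0,0,0,0.011],[0,0,0,0,0,0.011]]'
python3 - <<'E'
from h import *
o=ctrl.get_obs();m=rot(o["eef_rot"]).as_matrix();print("tool y deg",np.degrees(np.arctan2(m[1,1],m[0,1])),o["wrist_force"],o["torque"])
E
```

```text
time_s: 14.35
eef_pos: [0.4659, 0.1065, 0.1999]
eef_rot: [0.0, 0.135, 0.991, -0.0]
wrist_force: [-1.2, -0.1, -2.6]
opening: 0.208
grasp_force: 59.6
tool y deg 74.51764278953223 [-1.1597459  -0.06704739 -2.59044213] [-0.02951149  0.08924413 -0.01107987]
```

```bash
python3 -m pendant '[[0,0,0,0,0,0.02],[0,0,0,0,0,0.02],[0,0,0,0,0,0.02],[0,0,0,0,0,0.02],[0,0,0,0,0,0.02],[0,0,0,0,0,0.02],[0,0,0,0,0,0.02],[0,0,0,0,0,0.02],[0,0,0,0,0,0.02],[0,0,0,0,0,0.02]]'
cat > st.py <<'E'
from h import *
o=ctrl.get_obs();m=rot(o["eef_rot"]).as_matrix();print("tool y deg",np.degrees(np.arctan2(m[1,1],m[0,1])).round(2),o["wrist_force"].round(2),o["torque"].round(3),m[2].round(3),o["q"].round(2))
E
python3 st.py
```

```text
time_s: 15.6
eef_pos: [0.4657, 0.1066, 0.1999]
eef_rot: [0.0, -0.022, 1.0, -0.0]
wrist_force: [0.2, -0.4, -2.5]
opening: 0.203
grasp_force: 59.6
tool y deg 92.57 [ 0.22 -0.44 -2.52] [-0.07  -0.038 -0.031] [-0. -0. -1.] [-0.02  0.    1.89  0.    1.26 -1.64]
```

```bash
python3 -m pendant '[[0,0,0,0,0,0.017],[0,0,0,0,0,0.017],[0,0,0,0,0,0.017],[0,0,0,0,0,0.017],[0,0,0,0,0,0.017],[0,0,0,0,0,0.017],[0,0,0,0,0,0.017],[0,0,0,0,0,0.017],[0,0,0,0,0,0.017],[0,0,0,0,0,0]]'; python3 st.py
```

```text
time_s: 16.85
eef_pos: [0.4657, 0.1066, 0.1999]
eef_rot: [0.0, -0.141, 0.99, -0.0]
wrist_force: [0.4, -0.4, -2.1]
opening: 0.201
grasp_force: 59.6
tool y deg 106.25 [ 0.42 -0.45 -2.11] [ 0.004  0.    -0.027] [-0. -0. -1.] [-0.02  0.    1.89 -0.    1.26 -1.88]
```

```bash
python3 -m pendant '[[0,0,0,0,0,0.005],[0,0,0,0,0,0.005],[0,0,0,0,0,0.005],[0,0,0,0,0,0.005],[0,0,0,0,0,0.005],[0,0,0,0,0,0.005],[0,0,0,0,0,0.005],[0,0,0,0,0,0.005],[0,0,0,0,0,0.005],[0,0,0,0,0,0.005]]'; python3 st.py
```

```text
time_s: 18.1
eef_pos: [0.4657, 0.1066, 0.1999]
eef_rot: [0.0, -0.18, 0.984, -0.0]
wrist_force: [-0.0, -0.3, -2.7]
opening: 0.205
grasp_force: 59.6
tool y deg 110.76 [-0.02 -0.28 -2.72] [-0.105  0.004 -0.031] [-0. -0. -1.] [-0.02  0.    1.89 -0.    1.26 -1.96]
```

```bash
python3 -m pendant '[[0,0,0,0,0,0.003],[0,0,0,0,0,0.003],[0,0,0,0,0,0.003],[0,0,0,0,0,0.003],[0,0,0,0,0,0.003],[0,0,0,0,0,0.003],[0,0,0,0,0,0.003],[0,0,0,0,0,0.003],[0,0,0,0,0,0.003],[0,0,0,0,0,0.003]]'; python3 st.py
```

```text
time_s: 19.35
eef_pos: [0.4657, 0.1067, 0.1999]
eef_rot: [-0.0, -0.203, 0.979, 0.0]
wrist_force: [-0.1, 0.2, -2.1]
opening: 0.202
grasp_force: 59.6
tool y deg 113.45 [-0.06  0.2  -2.08] [ 0.004 -0.063 -0.044] [ 0.  0. -1.] [-0.02  0.    1.89 -0.    1.26 -2.  ]
```

```bash
python3 -m pendant '[[0,0,0,0,0,0.003],[0,0,0,0,0,0.003],[0,0,0,0,0,0.003],[0,0,0,0,0,0.003],[0,0,0,0,0,0.003],[0,0,0,0,0,0.003],[0,0,0,0,0,0.003],[0,0,0,0,0,0.003],[0,0,0,0,0,0.003],[0,0,0,0,0,0.003]]'; python3 st.py
```

```text
time_s: 20.6
eef_pos: [0.4657, 0.1066, 0.1999]
eef_rot: [-0.0, -0.226, 0.974, -0.0]
wrist_force: [0.8, -0.2, -2.4]
opening: 0.205
grasp_force: 59.6
tool y deg 116.14 [ 0.83 -0.2  -2.35] [-0.098 -0.076 -0.044] [ 0. -0. -1.] [-0.02  0.    1.89 -0.    1.26 -2.05]
```

```bash
python3 -m pendant '[[0,0,0,0,0,0.002],[0,0,0,0,0,0.002],[0,0,0,0,0,0.002],[0,0,0,0,0,0.002],[0,0,0,0,0,0.002],[0,0,0,0,0,0.002],[0,0,0,0,0,0.002],[0,0,0,0,0,0.002],[0,0,0,0,0,0.002],[0,0,0,0,0,0.002]]'; python3 st.py
```

```text
time_s: 21.85
eef_pos: [0.4656, 0.1067, 0.1999]
eef_rot: [-0.0, -0.241, 0.97, 0.0]
wrist_force: [-0.3, -1.0, -1.3]
opening: 0.205
grasp_force: 59.6
tool y deg 117.94 [-0.34 -0.98 -1.25] [-0.071  0.142 -0.108] [ 0.  0. -1.] [-0.02  0.    1.89 -0.    1.26 -2.08]
```

```bash
python3 -m pendant '[[0,0,0,0,0,0.001],[0,0,0,0,0,0.001],[0,0,0,0,0,0.001],[0,0,0,0,0,0.001],[0,0,0,0,0,0.001],[0,0,0,0,0,0.001],[0,0,0,0,0,0.001],[0,0,0,0,0,0.001],[0,0,0,0,0,0.001],[0,0,0,0,0,0.001]]'; python3 st.py
```

```text
time_s: 23.1
eef_pos: [0.4656, 0.1066, 0.1999]
eef_rot: [-0.0, -0.249, 0.969, 0.0]
wrist_force: [-2.0, 0.0, -1.9]
opening: 0.203
grasp_force: 59.7
tool y deg 118.83 [-2.02  0.01 -1.92] [-0.113  0.489 -0.202] [ 0.  0. -1.] [-0.02  0.    1.89 -0.    1.26 -2.1 ]
```

```bash
python3 -m pendant '[[0,0,0,0,0,0.001],[0,0,0,0,0,0.001],[0,0,0,0,0,0.001],[0,0,0,0,0,0.001],[0,0,0,0,0,0.001],[0,0,0,0,0,0.001],[0,0,0,0,0,0.001],[0,0,0,0,0,0.001],[0,0,0,0,0,0.001],[0,0,0,0,0,0.001]]'; python3 st.py
```

```text
time_s: 24.35
eef_pos: [0.4656, 0.1066, 0.1998]
eef_rot: [-0.0, -0.257, 0.967, 0.0]
wrist_force: [-2.4, -1.1, -0.7]
opening: 0.204
grasp_force: 59.8
tool y deg 119.73 [-2.42 -1.06 -0.67] [-0.195  0.662 -0.173] [ 0.  0. -1.] [-0.02  0.    1.89 -0.    1.26 -2.11]
```

The stops are felt: lateral force and torque rise at a turn of about 51°, matching the estimate. I'll relieve the load by backing off about 3.3° to the middle of the hook play, then begin the lift in small steps.

```bash
python3 -m pendant '[[0,0,0,0,0,-0.006],[0,0,0,0,0,-0.006],[0,0,0,0,0,-0.006],[0,0,0,0,0,-0.006],[0,0,0,0,0,-0.006],[0,0,0,0,0,-0.005],[0,0,0.005,0,0,0],[0,0,0.005,0,0,0],[0,0,0.005,0,0,0],[0,0,0.005,0,0,0]]'; python3 st.py
```

```text
time_s: 25.6
eef_pos: [0.4659, 0.1066, 0.204]
eef_rot: [0.0, -0.23, 0.973, -0.0]
wrist_force: [0.3, -0.5, -3.6]
opening: 0.203
grasp_force: 59.3
tool y deg 116.57 [ 0.28 -0.52 -3.64] [-0.079  0.032  0.002] [-0. -0. -1.] [-0.02 -0.    1.88 -0.    1.26 -2.06]
```

```bash
python3 -m pendant '[[0,0,0.003,0,0,0],[0,0,0.003,0,0,0],[0,0,0.003,0,0,0],[0,0,0.003,0,0,0],[0,0,0.002,0,0,0],[0,0,0,0,0,0],[0,0,0,0,0,0],[0,0,0,0,0,0],[0,0,0,0,0,0],[0,0,0,0,0,0]]'; python3 st.py
```

```text
time_s: 26.85
eef_pos: [0.4654, 0.1067, 0.2065]
eef_rot: [-0.0, -0.23, 0.973, 0.0]
wrist_force: [-2.4, -0.8, -7.9]
opening: 0.199
grasp_force: 58.8
tool y deg 116.58 [-2.42 -0.8  -7.93] [ 0.087  0.651 -0.034] [ 0.001  0.    -1.   ] [-0.02 -0.01  1.88  0.    1.27 -2.06]
```

```bash
python3 -m pendant '[[0,0,0.003,0,0,0],[0,0,0.003,0,0,0],[0,0,0.003,0,0,0],[0,0,0.002,0,0,0],[0,0,0,0,0,0],[0,0,0,0,0,0],[0,0,0,0,0,0],[0,0,0,0,0,0],[0,0,0,0,0,0],[0,0,0,0,0,0]]'; python3 st.py
```

```text
time_s: 28.1
eef_pos: [0.4657, 0.1066, 0.2089]
eef_rot: [-0.0, -0.23, 0.973, -0.0]
wrist_force: [0.5, -0.7, -4.3]
opening: 0.201
grasp_force: 59.4
tool y deg 116.57 [ 0.48 -0.69 -4.27] [-0.117  0.025 -0.028] [ 0. -0. -1.] [-0.02 -0.01  1.88 -0.    1.27 -2.06]
```

```bash
python3 -m pendant '[[0,0,0.003,0,0,0],[0,0,0.003,0,0,0],[0,0,0.003,0,0,0],[0,0,0.003,0,0,0],[0,0,0.003,0,0,0],[0,0,0.003,0,0,0],[0,0,0.003,0,0,0],[0,0,0.003,0,0,0],[0,0,0,0,0,0],[0,0,0,0,0,0]]'; python3 st.py
```

```text
time_s: 29.35
eef_pos: [0.4657, 0.1066, 0.2137]
eef_rot: [-0.0, -0.23, 0.973, 0.0]
wrist_force: [-0.5, -0.9, -4.2]
opening: 0.203
grasp_force: 59.4
tool y deg 116.58 [-0.55 -0.92 -4.16] [-0.203 -0.05  -0.014] [ 0.  0. -1.] [-0.02 -0.02  1.87 -0.    1.29 -2.06]
```

The basket hangs free at about 0.2 kg. I'll lift it straight out and measure the bowl from the first side picture.

```bash
python3 -m pendant '[[0,0,0.05,0,0,0],[0,0,0.07,0,0,0],[0,0,0.075,0,0,0],[0,0,0.075,0,0,0],[0,0,0.075,0,0,0],[0,0,0.075,0,0,0],[0,0,0.075,0,0,0],[0,0,0.075,0,0,0],[0,0,0.075,0,0,0],[0,0,0.05,0,0,0]]'; python3 st.py
python3 - <<'E'
from h import *
s=shot("side");im=cv2.imread("pics/side0.png")
hsv=cv2.cvtColor(im,cv2.COLOR_BGR2HSV);sub=hsv[262:325,232:298]
# floor disc: bluish bright ; whole bowl: low-saturation vs warm bench
bl=im.astype(int);m=((bl[...,0]-bl[...,2])>-6).astype(np.uint8);roi=np.zeros_like(m);roi[258:328,228:300]=1;m&=roi
n,l,st,ce=cv2.connectedComponentsWithStats(m);i=1+np.argmax(st[1:,4]);print(st[i],ce[i])
k=max(cv2.findContours((l==i).astype(np.uint8),cv2.RETR_EXTERNAL,cv2.CHAIN_APPROX_NONE)[0],key=len).reshape(-1,2)
h=cv2.convexHull(k).reshape(-1,2);k=np.array([p for p in k if cv2.pointPolygonTest(h.reshape(-1,1,2).astype(np.float32),p.astype(np.float32).tolist(),True)<1.2])
for z in(.055,.003): print(z,len(k),circ(cast(s,k,z)))
b=im.min(2);m2=((b>185)&((bl[...,0]-bl[...,2])>0)).astype(np.uint8)&roi
n,l,st,ce=cv2.connectedComponentsWithStats(m2);i=1+np.argmax(st[1:,4]);print(st[i],ce[i])
k=max(cv2.findContours((l==i).astype(np.uint8),cv2.RETR_EXTERNAL,cv2.CHAIN_APPROX_NONE)[0],key=len).reshape(-1,2)
print("floor",circ(cast(s,k,.003)))
E
```

```text
time_s: 30.6
eef_pos: [0.4659, 0.1066, 0.3539]
eef_rot: [0.0, -0.23, 0.973, -0.0]
wrist_force: [-0.6, 0.2, -3.8]
opening: 0.205
grasp_force: 59.5
tool y deg 116.57 [-0.61  0.19 -3.83] [ 0.003 -0.028  0.044] [-0.001 -0.    -1.   ] [-0.02 -0.12  1.69 -0.    1.57 -2.06]
[ 245  279   38   38 1121] [263.76538805 297.80017841]
0.055 105 (array([0.41462843, 0.30892485]), np.float64(0.054352821507473024))
0.003 105 (array([0.41850847, 0.29596557]), np.float64(0.056882287590479405))
[ 246  279   37   37 1077] [263.83936862 297.42339833]
floor (array([0.41863271, 0.29486015]), np.float64(0.05577195790949251))
```

Bowl floor disc: centre (0.4185, 0.295), radius 56 mm, against 55 expected. Next I'll carry the basket over and lower it to just above the floor.

```bash
python3 -m pendant '[[-0.01,0.04,0,0,0,0],[-0.02,0.08,0,0,0,0],[-0.03,0.12,0,0,0,0],[-0.038,0.15,0,0,0,0],[-0.038,0.15,0,0,0,0],[-0.038,0.15,0,0,0,0],[-0.03,0.12,0,0,0,0],[-0.02,0.08,0,0,0,0],[-0.013,0.05,0,0,0,0],[0,0,0,0,0,0]]' && python3 -m pendant '[[0,0,-0.04,0,0,0],[0,0,-0.08,0,0,0],[0,0,-0.1,0,0,0],[0,0,-0.11,0,0,0],[0,0,-0.11,0,0,0],[0,0,-0.11,0,0,0],[0,0,-0.1,0,0,0],[0,0,-0.08,0,0,0],[0,0,-0.04,0,0,0],[0,0,0,0,0,0]]'
python3 - <<'E'
from h import *
o=ctrl.get_obs();print(o["eef_pos"],o["wrist_force"].round(1))
s=shot("side");cv2.imwrite("pics/side7.png",s["color"]);w=shot("wrist")
print(proj(s,np.r_[o["eef_pos"][:2],.03]),proj(s,[.4185,.2945,.003]))
g=proj(w,[.4185,.2945,.03])[0];x,y=np.clip(g-[100,100],0,[312,184]).astype(int);print(x,y)
a=cv2.resize(w["color"][y:y+200,x:x+200],(400,400));b=cv2.resize(s["color"][250:350,215:315],(400,400),interpolation=cv2.INTER_CUBIC)
cv2.imwrite("pics/c7.png",np.hstack([a,b]))
E
```

```text
time_s: 31.9
eef_pos: [0.418, 0.295, 0.3525]
eef_rot: [-0.0, -0.23, 0.973, -0.0]
wrist_force: [-0.2, -0.6, -4.3]
opening: 0.205
grasp_force: 59.4
time_s: 33.15
eef_pos: [0.4181, 0.2944, 0.1982]
eef_rot: [-0.0, -0.23, 0.973, -0.0]
wrist_force: [-0.8, 0.3, -3.7]
opening: 0.204
grasp_force: 59.4
[0.41809221 0.29439834 0.19815473] [-0.8  0.3 -3.7]
[[264.13949052 294.62228333]] [[263.91023586 296.93478574]]
158 73
```

View pics/c7.png

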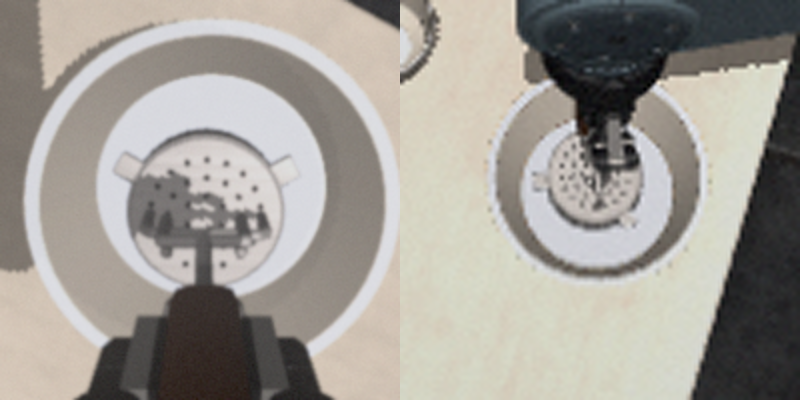

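The wrist view shows the basket upright and centred over the bowl floor, and the side view agrees. I'll lower it slowly.

```bash
python3 -m pendant '[[0,0,-0.012,0,0,0],[0,0,-0.012,0,0,0],[0,0,-0.01,0,0,0],[0,0,-0.006,0,0,0],[0,0,-0.004,0,0,0],[0,0,-0.004,0,0,0],[0,0,-0.004,0,0,0],[0,0,-0.004,0,0,0],[0,0,-0.004,0,0,0],[0,0,-0.004,0,0,0]]' && python3 -m pendant '[[0,0,-0.004,0,0,0],[0,0,-0.004,0,0,0],[0,0,-0.004,0,0,0],[0,0,-0.004,0,0,0],[0,0,-0.004,0,0,0],[0,0,-0.004,0,0,0],[0,0,-0.004,0,0,0],[0,0,-0.004,0,0,0],[0,0,-0.004,0,0,0],[0,0,-0.004,0,0,0]]'; python3 st.py
```

```text
time_s: 34.5
eef_pos: [0.4183, 0.2946, 0.1858]
eef_rot: [0.0, -0.23, 0.973, -0.0]
wrist_force: [-0.4, 0.6, -3.6]
opening: 0.204
grasp_force: 59.4
time_s: 35.75
eef_pos: [0.4183, 0.2946, 0.1778]
eef_rot: [-0.0, -0.23, 0.973, 0.0]
wrist_force: [0.7, 0.3, -1.3]
opening: 0.203
grasp_force: 59.7
tool y deg 116.57 [ 0.67  0.29 -1.35] [0.006 0.047 0.058] [ 0.  0. -1.] [ 0.38  0.11  1.82  0.    1.21 -1.65]
```

```bash
python3 -m pendant '[[0,0,-0.012,0,0,0],[0,0,-0.012,0,0,0],[0,0,-0.012,0,0,0],[0,0,-0.011,0,0,0],[0,0,0,0,0,0],[-0.01,-0.005,0,0,0,0],[-0.01,-0.005,0,0,0,0],[-0.01,-0.005,0,0,0,0],[-0.01,-0.005,0,0,0,0],[0,0,0,0,0,0]]'; python3 st.py
```

```text
time_s: 37.0
eef_pos: [0.4101, 0.2906, 0.1685]
eef_rot: [0.0, -0.23, 0.973, 0.0]
wrist_force: [-0.1, 0.1, -0.7]
opening: 0.207
grasp_force: 59.7
tool y deg 116.58 [-0.13  0.12 -0.73] [-0.016 -0.019  0.017] [-0.  0. -1.] [ 0.38  0.1   1.85  0.    1.19 -1.65]
```

```bash
python3 -m pendant '[[-0.01,-0.005,0,0,0,0],[-0.01,-0.005,0,0,0,0],[-0.01,-0.005,0,0,0,0],[-0.01,-0.005,0,0,0,0],[-0.005,-0.002,0,0,0,0],[0,0,0,0,0,0],[0,0,0.01,0,0,0],[0,0,0.02,0,0,0],[0,0,0.03,0,0,0],[0,0,0.03,0,0,0]]'; python3 st.py
python3 - <<'E'
from h import *
s=shot("side");np.save("pics/s8.npy",{k:s[k] for k in("color","K","d","Rm","p")},allow_pickle=True)
a=cv2.imread("pics/side7.png")[250:350,215:315];b=s["color"][250:350,215:315]
d=cv2.absdiff(a,b).max(2);print("bowl-rim diff left cols",d[40:80,18:30].mean(),d[60:75,30:70].mean())
E
```

```text
time_s: 38.25
eef_pos: [0.4014, 0.2863, 0.1871]
eef_rot: [0.0, -0.23, 0.973, 0.0]
wrist_force: [0.7, -1.6, -1.5]
opening: 0.204
grasp_force: 59.7
tool y deg 116.58 [ 0.68 -1.57 -1.48] [ 0.028 -0.037  0.045] [-0. -0. -1.] [ 0.38  0.05  1.86  0.    1.23 -1.66]
bowl-rim diff left cols 2.3895833333333334 2.325
```

```bash
python3 -m pendant '[[0,0,0.28,0,0,0],[0,0,0.285,0,0,0],[0,-0.15,0,0,0,-0.055],[0,-0.2,0,0,0,-0.055],[0,-0.22,0,0,0,-0.055],[0,-0.22,0,0,0,-0.055],[0,-0.22,0,0,0,-0.055],[0,-0.22,0,0,0,-0.055],[0,-0.2,0,0,0,-0.055],[0,-0.17,0,0,0,-0.055]]'; python3 st.py
```

```text
time_s: 39.55
eef_pos: [0.4011, -0.0352, 0.2999]
eef_rot: [0.0, 0.115, 0.993, -0.0]
wrist_force: [0.1, 0.4, -1.2]
opening: 0.207
grasp_force: 59.8
tool y deg 76.77 [ 0.07  0.44 -1.22] [ 0.001  0.011 -0.091] [-0.001 -0.    -1.   ] [-0.38 -0.28  1.93 -0.    1.5  -1.72]
```

```bash
python3 -m pendant '[[-0.002,-0.18,0,0,0,-0.01],[-0.002,-0.18,0,0,0,-0.01],[-0.002,-0.16,-0.02,0,0,-0.009],[-0.002,-0.13,-0.06,0,0,0],[-0.002,-0.09,-0.1,0,0,0],[0,-0.036,-0.13,0,0,0],[0,0,-0.13,0,0,0],[0,0,-0.1,0,0,0],[0,0,-0.06,0,0,0],[0,0,-0.03,0,0,0]]'; python3 st.py
python3 - <<'E'
from h import *
w=shot("wrist");b=cv2.cvtColor(w["color"],cv2.COLOR_BGR2HSV)
s=np.load("pics/s8.npy",allow_pickle=True).item()
o=ctrl.get_obs();print(o["eef_pos"])
cv2.imwrite("pics/w9.png",w["color"])
E
```

```text
time_s: 40.8
eef_pos: [0.3993, -0.1889, 0.1732]
eef_rot: [-0.0, 0.136, 0.991, 0.0]
wrist_force: [0.1, 0.1, -1.5]
opening: 0.197
grasp_force: 59.7
tool y deg 74.37 [ 0.12  0.07 -1.52] [ 0.007 -0.043  0.033] [ 0.  0. -1.] [-0.71 -0.05  1.99  0.    1.2  -2.01]
[ 0.39912438 -0.18879317  0.17284674]
```

```bash
python3 -m pendant '[[-0.0096,-0.036,0,0,0,0],[-0.0096,-0.036,0,0,0,0],[-0.0096,-0.036,0,0,0,0],[-0.0096,-0.036,0,0,0,0],[-0.0096,-0.036,0,0,0,0],[-0.0096,-0.036,0,0,0,0],[-0.0096,-0.036,0,0,0,0],[-0.0096,-0.036,0,0,0,0],[0,0,0,0,0,0],[0,0,0,0,0,0]]'; python3 st.py
```

```text
time_s: 42.1
eef_pos: [0.3839, -0.2464, 0.1734]
eef_rot: [-0.0, 0.136, 0.991, 0.0]
wrist_force: [0.4, -0.3, -2.4]
opening: 0.202
grasp_force: 59.7
tool y deg 74.36 [ 0.37 -0.35 -2.39] [-0.022 -0.031  0.009] [ 0.  0. -1.] [-0.83 -0.02  1.96  0.    1.2  -2.13]
```

```bash
python3 -m pendant '[[0,0,-0.012,0,0,0],[0,0,-0.012,0,0,0],[0,0,-0.012,0,0,0],[0,0,-0.012,0,0,0],[0,0,-0.006,0,0,0],[0,0,-0.004,0,0,0],[0,0,-0.004,0,0,0],[0,0,-0.004,0,0,0],[0,0,0,0,0,0],[0,0,0,0,0,0]]'; python3 st.py
```

```text
time_s: 43.35
eef_pos: [0.3839, -0.2466, 0.1603]
eef_rot: [0.0, 0.136, 0.991, -0.0]
wrist_force: [0.7, -0.2, -1.5]
opening: 0.201
grasp_force: 59.8
tool y deg 74.37 [ 0.65 -0.24 -1.47] [ 0.011 -0.026 -0.045] [-0. -0. -1.] [-0.83  0.    1.97 -0.    1.17 -2.13]
```

```bash
python3 -m pendant '[[0,0,-0.002,0,0,0],[0,0,-0.002,0,0,0],[0,0,-0.002,0,0,0],[0,0,-0.002,0,0,0],[0,0,0,0,0,0],[0,0,0,0,0,0],[0,0,0,0,0,0],[0,0,0,0,0,0],[0,0,0,0,0,0],[0,0,0,0,0,0]]'; python3 st.py
```

```text
time_s: 44.6
eef_pos: [0.384, -0.2466, 0.1596]
eef_rot: [0.0, 0.136, 0.991, -0.0]
wrist_force: [-3.1, 3.3, 8.3]
opening: 0.201
grasp_force: 61.2
tool y deg 74.38 [-3.06  3.29  8.26] [ 0.487  0.547 -0.006] [-0. -0. -1.] [-0.83  0.    1.97 -0.    1.17 -2.13]
```

Seated at the original height. I'll release, then retreat up.

```bash
python3 -m pendant '[[0,0,0,0,0,0],[0,0,0,0,0,0],[0,0,0,0,0,0],[0,0,0,0,0,0],[0,0,0,0,0,0],[0,0,0,0,0,0],[0,0,0,0,0,0],[0,0,0,0,0,0],[0,0,0,0,0,0],[0,0,0,0,0,0]]' 1 && python3 -m pendant '[[0,0,0.02,0,0,0],[0,0,0.04,0,0,0],[0,0,0.07,0,0,0],[0,0,0.08,0,0,0],[0,0,0.08,0,0,0],[0,0,0.08,0,0,0],[0,0,0.06,0,0,0],[0,0,0.05,0,0,0],[0,0,0.03,0,0,0],[0,0,0,0,0,0]]'
python3 - <<'E'
from h import *
w=shot("wrist");s=shot("side");o=np.load("pics/w4.npy",allow_pickle=True).item()
hs=lambda i:cv2.cvtColor(i,cv2.COLOR_BGR2HSV)
def top(c):
    h=hs(c["color"]);m=((h[...,0]<14)&(h[...,1]>90)).astype(np.uint8)
    n,l,st,ce=cv2.connectedComponentsWithStats(m);g=proj(c,[.384,-.246,.2])[0]
    i=min((i for i in range(1,n) if st[i,4]>150),key=lambda i:np.hypot(*(ce[i]-g)));return st[i],cast(c,ce[i],.19).round(4)
print("grip before",top(o),"after",top(w))
for a in ("side0",):
    d=cv2.absdiff(cv2.imread(f"pics/{a}.png"),s["color"]).max(2);m=cv2.morphologyEx((d>45).astype(np.uint8),cv2.MORPH_OPEN,np.ones((2,2)))
    n,l,st,ce=cv2.connectedComponentsWithStats(m);print([(st[i].tolist()) for i in range(1,n) if st[i,4]>25])
# basket: bar & drum, dark holes/contrast inside bowl
b=s["color"][270:325,232:298];cv2.imwrite("pics/end_bowl.png",b)
im=s["color"].astype(int);sat=hs(s["color"])[...,1];m=np.zeros(sat.shape,np.uint8)
m[275:322,242:288]=(((im[...,0]-im[...,2])<-3))[275:322,242:288]
disc=np.zeros_like(m);cv2.circle(disc,(264,297),17,1,-1);m&=disc
n,l,st,ce=cv2.connectedComponentsWithStats(m);i=1+np.argmax(st[1:,4]);print(st[i],cast(s,ce[i],.029))
E
```

```text
time_s: 45.85
eef_pos: [0.3839, -0.2465, 0.1587]
eef_rot: [-0.0, 0.136, 0.991, 0.0]
wrist_force: [-0.1, 0.8, -0.2]
opening: 1.001
grasp_force: 0.0
time_s: 47.1
eef_pos: [0.384, -0.2467, 0.2609]
eef_rot: [0.0, 0.136, 0.991, -0.0]
wrist_force: [-0.6, 0.1, 0.1]
opening: 1.002
grasp_force: 0.0
grip before (array([252, 199,  27,  29, 559], dtype=int32), array([[ 0.3839, -0.2478,  0.19  ]])) after (array([247, 193,  26,  41, 700], dtype=int32), array([[ 0.3855, -0.248 ,  0.19  ]]))
[[302, 8, 103, 120, 4722], [410, 36, 5, 8, 30], [400, 47, 10, 21, 73], [381, 55, 7, 8, 31], [373, 64, 81, 60, 1687], [473, 119, 39, 44, 1072], [308, 129, 15, 29, 163], [395, 129, 82, 75, 2799], [326, 134, 20, 54, 513], [291, 144, 16, 26, 186], [496, 201, 6, 6, 28], [360, 202, 60, 93, 2139], [455, 223, 12, 14, 65], [262, 227, 19, 9, 99], [433, 239, 10, 12, 47], [463, 238, 49, 115, 3252], [427, 245, 35, 72, 988], [414, 252, 10, 11, 45], [388, 262, 20, 19, 130], [255, 304, 15, 6, 40], [369, 312, 122, 72, 2315], [482, 358, 26, 26, 355]]
[248 281  27  27 473] [[0.42105864 0.29691207 0.029     ]]
```

The grip is back within 2 mm of its first position, the basket's drum is round and centred in the bowl at (0.421, 0.297), and the crock, bowl, lid and cup show no shift. Handing in.

```bash
python3 -c "
from bench import ctrl
print(ctrl.hand_in())"
```

```text
the job is handed in; nothing more can be done
None
```

The job is handed in at about 47 s, with no verdict reported: the basket was turned to its stops, lifted out and set upright in the bowl, the lifter is back on its stand, and no other things were seen to move.

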